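# Sort a full and an empty bottle by weight

### The arm

A 6-joint arm with a two-finger parallel gripper is mounted at the origin on a cart in front of the work surface, level with it; the furniture and walls round the work are solid. World frame = base frame: x ahead of the robot, y to its left, z up, the work surface at z = 0. Lengths are in m, angles in rad, forces in N, time in s.
With the tool pointing down it reaches from about 0.3 to 0.875 m from the base axis. Payload 6.4 kg.
Tool frame: the origin (TCP) lies between the finger pads; the fingertips stand 25 mm ahead of it and the grasp point (between the pads) lies 6 mm ahead of it; z points along the fingers, y is the line along which they close (so a half turn about z gives the same grasp; the last joint's range is limited). The gripper opens to 85 mm and grips with 20 to 120 N. Pads are 22 mm wide; open, the fingers measure 114 mm over their backs; the gripper's body (76 mm by 85 mm) begins 54 mm behind the grasp point. The pads swing forward as they close: fully open they stand 13 mm farther back than shut.
Start: joints at [-1.54, 0.181, 1.607, -0, 1.354, -0.206], TCP at [0.135, -0.559, 0.256] pointing down, gripper open.
Joint ranges: [-2.99, 2.99], [-0.89, 2.07], [0.3, 2.58], [-1.14, 4.28], [0, 2.63], [-3.12, 3.12]. Speed limits (rad/s): [2.57, 2.57, 3.01, 3.14, 3.14, 3.14].

### API

Orientations are given as a unit quaternion [w, x, y, z].
In Python, from bench import ctrl gives the robot as it stands.
- The arm moves only by the tool servo_tool, never from a script. Its argument "series" is text: rows parted by semicolons, each of 7 numbers parted by spaces: the gripper command: -1 is fully open, 1 is shut, values between are in proportion, then the shift along the tool's x, y, z in m, then the turn, a rotation vector about the tool's x, y, z in degrees. A call has 1 to 12 rows; each row is the pose to reach, as a shift and turn from the pose commanded when the call began, along the tool's axes at that moment; what a row does not reach only later rows make up. A row lasts 1/12 s, in which the tool goes at most 41.7 mm and 7.16 degrees, less where a joint would pass 70% of its speed; a pose out of reach is approached as far as the arm can. A call with a gripper value outside its range is refused whole. The fingers move at their own pace and stop on an object; the grip force is fixed at half the most. Time passes only in rows, so rows that repeat a pose let the fingers close. It gives the time, the measured TCP pose, the force, the opening and the grip force at its end, in the units of the state.
- ctrl.get_obs(): the state, without advancing time (a new reading comes with each control period).
- ctrl.camera(name): name is "scene" or "side" or "wrist"; returns a dict with "img" (384x512x3 uint8, red, green, blue), "z_map" (384x512 float32, m along the optical axis (not along the pixel's ray), 0 where there is no reading), "fovy" (degrees; the focal length in pixels is half the picture's height over the tangent of half this angle, whatever the lens; pixels are square), "cx", "cy" (the principal point, pixels), "k1" (the pictures are not rectified: a ray, as slopes to the right and down, at radius r is drawn at 1 + k1 r^2 times it, then the intrinsics apply), "extrinsics" (4x4, takes a point from camera to world coordinates); the wrist camera has in their place "T_tool_cam" (4x4, takes a point from camera to tool coordinates, whose origin is the TCP and whose axes are the flange's). Camera axes: x right, y down, z forward; pixel columns grow to the right and rows downward; lengths in m; the calibration is good to about 2 mm. A picture is of the moment at which its call begins: read the wrist's pose just before it.
- ctrl.hand_in(): hands the job in; it is judged then, once.
The state is a dict: "time_s": time; "q": joint angles; "dq": joint speeds; "joint_efforts": joint torques, N m; "eef_pos": TCP position; "eef_rot": TCP orientation; "wrist_force": force on the tool from outside, world axes, zero at the start; "torque": the same for the moment, N m; "opening": opening from 0.0 (shut) to 1.0 (fully open); "grasp_force": force on a finger pad.
Only numpy, scipy, OpenCV 4.12 (cv2) and the standard library are available. Lean on these libraries where they do the work, as an engineer would, in place of code of your own. Each camera call takes 0.05 s, during which the arm holds its last target. There are 200 camera calls.

### The job

Two sealed square white bottles stand on the desk and look the same, but one is full and the other is empty: tell them apart by the weight felt on lifting. Stand the full one in the rectangular steel tray and the empty one in the round steel tray, set down gently, both upright on the tray's floor.

Things in the scene. Friction and masses are not known exactly. Their poses are not given: they have to be found in the camera images.
- bottle_a_center (a point): one of two identical loose square white bottles, opaque, flat round grey cap. Body 46 x 46 mm, 65 mm high; 82 mm high with its 35 mm cap. One of the two is full (0.38 to 0.54 kg), one empty (about 0.07 kg); which is which varies and shows only in the lift force. Point: the bottle's centre, 41 mm above its underside; x, y square to the flat sides, z up. Starts upright on the desk, any yaw.
- bottle_b_center (a point): the other of two identical loose square white bottles, opaque, flat round grey cap. Body 46 x 46 mm, 65 mm high; 82 mm high with its 35 mm cap. One of the two is full (0.38 to 0.54 kg), one empty (about 0.07 kg); which is which varies and shows only in the lift force. Point: the bottle's centre, 41 mm above its underside; x, y square to the flat sides, z up. Starts upright on the desk, any yaw.
- rect_tray: the tray for full bottles: fixed, shallow, rectangular, plain steel, open on top; 150 mm along its x, 130 mm along its y, rim 21 mm above the desk, wall 4 mm (6 mm at the rolled rim), inner floor 4 mm above the desk. Origin: centre of its underside, on the desk; z up.
- round_tray: the tray for empty bottles: fixed, shallow, round, plain steel, open on top; 144 mm across, rim 21 mm above the desk, wall 4 mm (about 6 mm at the rolled rim), inner floor 4 mm above the desk. Origin: centre of its underside, on the desk; z up.
Things that resemble listed ones, but are neither listed nor needed, are in the scene too. Leave any yellow look-alike of the part that bears bottle_a_center alone.

How it is judged:
At the end, for the whole second after the job is handed in: The full bottle rests in the rectangular tray and the empty bottle in the round tray, each on the tray's floor within the walls (centre within 65 mm of the tray's centre), upright to 10 degrees, released and at rest (((contact force between bottle_a and rect_tray above 2.5 N and horizontal distance between bottle_a_center and rect_tray below 0.065 m and height (world z) of each of bottle_a_center, bottle_b_center below 0.055 m and contact force between bottle_b and round_tray between 0.2 and 1.5 N and horizontal distance between bottle_b_center and round_tray below 0.065 m) or (contact force between bottle_b and rect_tray above 2.5 N and horizontal distance between bottle_b_center and rect_tray below 0.065 m and height (world z) of each of bottle_b_center, bottle_a_center below 0.055 m and contact force between bottle_a and round_tray between 0.2 and 1.5 N and horizontal distance between bottle_a_center and round_tray below 0.065 m)) and angle between each of bottle_a_center, bottle_b_center's own z axis and vertical below 0.17 rad and linear speed of each of bottle_a, bottle_b below 0.02 m/s); the robot touches nothing.
It fails at once if bottle a tipped over (angle between bottle_a_center's own z axis and vertical above 0.8 rad).
It fails at once if bottle b tipped over (angle between bottle_b_center's own z axis and vertical above 0.8 rad).
It fails at once if bottle a dropped on the desk or a tray instead of set down (landing faster than 0.9 m/s) (height (world z) of bottle_a_center below 0.07 m and linear speed of bottle_a above 0.9 m/s).
It fails at once if bottle b dropped on the desk or a tray instead of set down (landing faster than 0.9 m/s) (height (world z) of bottle_b_center below 0.07 m and linear speed of bottle_b above 0.9 m/s).
It also fails if it takes over 54 s, if anything falls off the work surface, if the arm or the gripper's body presses on something with over 40 N, if the wrist force passes 120 N, or if a joint passes its speed limit or range.

## Working session

There is one attempt and no reset: what is moved stays moved. The work goes in short steps, Python scripts to look and compute and a tool call to move; the robot and the scene stay as the last step left them, time stands still between calls to the robot, and variables do not carry over. Pictures are saved under pics/ and viewed, at most 10 in all, crops included, and the job is handed in when it is done.

Besides the shell and the picture viewer there is one more tool, called after "Request:" as name(argument=value, ...), one argument or row to a line, values as JSON. servo_tool: Moves the arm, as the interface text tells. Its arguments: {"type":"object","properties":{"series":{"type":"string"}},"required":["series"]}

```bash
mkdir -p pics; cat > h.py <<'E'
import numpy as np, cv2
from bench import ctrl
from scipy.spatial.transform import Rotation as R
def pose(o):
    T=np.eye(4); q=o["eef_rot"]; T[:3,:3]=R.from_quat([q[1],q[2],q[3],q[0]]).as_matrix(); T[:3,3]=o["eef_pos"]; return T
def cloud(name):
    o=ctrl.get_obs(); c=ctrl.camera(name)
    h,w=c["z_map"].shape; f=h/2/np.tan(np.radians(c["fovy"])/2)
    u,v=np.meshgrid(np.arange(w),np.arange(h))
    K=np.array([[f,0,c["cx"]],[0,f,c["cy"]],[0,0,1.]])
    p=cv2.undistortPoints(np.stack([u,v],-1).reshape(-1,1,2).astype(np.float64),K,np.array([c["k1"],0,0,0.])).reshape(h,w,2)
    z=c["z_map"]; P=np.concatenate([p*z[...,None],z[...,None]],-1)
    T=c["extrinsics"] if "extrinsics" in c else pose(o)@c["T_tool_cam"]
    T=np.array(T); return c["img"],P@T[:3,:3].T+T[:3,3],z>0
E
python3 - <<'E'
from h import *
o=ctrl.get_obs();print(o)
for n in("scene","side"):
    i,P,m=cloud(n); cv2.imwrite(f"pics/{n}.png",i[...,::-1]); np.savez(f"{n}.npz",i=i,P=P,m=m)
E
```

```text
{'time_s': 0.0, 'q': array([-1.54031171e+00,  1.81543584e-01,  1.60802877e+00, -1.33270468e-05,
        1.35379465e+00, -2.06282123e-01]), 'dq': array([-1.16818729e-03,  1.30028629e-03, -4.57038898e-04, -2.36657719e-05,
       -1.71250413e-04,  5.58444918e-04]), 'joint_efforts': array([ 8.08525638e-04, -4.44868255e+01, -3.51340592e+01, -1.53515512e-04,
        8.95242876e-03,  2.67142417e-05]), 'eef_pos': array([ 0.13487951, -0.55842279,  0.25537265]), 'eef_rot': array([-8.84324915e-04,  9.93000308e-01,  1.18108430e-01,  7.14006817e-05]), 'wrist_force': array([-0.13535351,  0.61296496,  0.17208724]), 'torque': array([-0.02099486, -0.05303403, -0.01973061]), 'grasp_force': 0.0, 'opening': 0.9986059541057265}
```

View pics/scene.png

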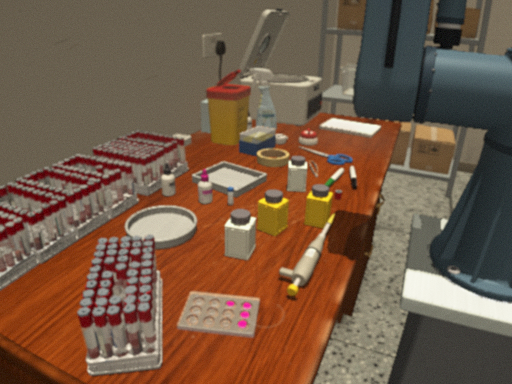

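View pics/side.png

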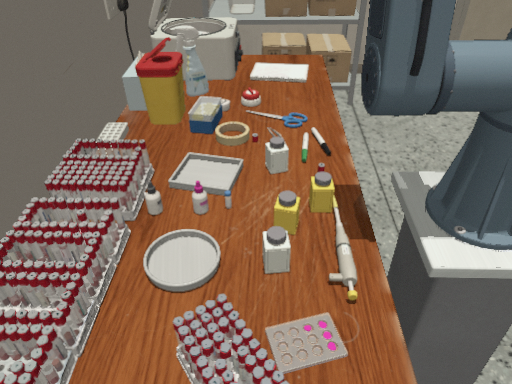

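The white bottles are at about (240,235) and (298,175) in the scene view, and (277,252) and (277,155) in the side view. In the side view the round tray is at (182,260) and the rectangular tray at (207,172). The yellow look-alikes stand between the bottles.

```bash
python3 - <<'E'
from h import *
D={n:np.load(n+".npz") for n in("scene","side")}
def reg(n,x0,x1,y0,y1,z0,z1,white=False):
    d=D[n]; s=np.s_[y0:y1,x0:x1]; P=d["P"][s][d["m"][s]]; return P[(P[:,2]>z0)&(P[:,2]<z1)]
for n,name,b in(("scene","near",(222,260,205,262)),("side","near",(260,294,224,276)),("scene","far",(285,310,152,194)),("side","far",(262,292,134,176)),
  ("side","yel1",(272,302,188,236)),("side","yel2",(308,336,170,214))):
    c=reg(n,*b,.074,.095); a=reg(n,*b,.02,.07)
    t=reg(n,*b,.060,.070)
    print(n,name,"cap",len(c),np.median(c,0).round(3),((c.min(0)+c.max(0))/2).round(3),"body",a.min(0).round(3),a.max(0).round(3))
    if len(a)>5: # side faces yaw: min rect incl cap centre symmetric
        cc=((c.min(0)+c.max(0))/2)[:2]; q=np.r_[a[:,:2],2*cc-a[:,:2]].astype(np.float32); print("   rect",cv2.minAreaRect(q))
for n,name,b in(("scene","round",(120,202,200,250)),("side","round",(138,228,225,295)),("scene","rect",(188,272,158,196)),("side","rect",(165,247,148,196))):
    c=reg(n,*b,.015,.026); print(n,name,len(c),cv2.minAreaRect(c[:,:2].astype(np.float32)))
E
```

```text
scene near cap 206 [0.442 0.16  0.081] [0.444 0.156 0.078] body [0.419 0.064 0.02 ] [0.467 0.182 0.07 ]
   rect ((0.4443296492099762, 0.15614280104637146), (0.04719576612114906, 0.18297916650772095), 7.146601676940918)
side near cap 281 [0.447 0.16  0.083] [0.447 0.156 0.08 ] body [0.41  0.066 0.02 ] [0.472 0.181 0.069]
   rect ((0.4473526179790497, 0.15638548135757446), (0.1791953295469284, 0.05461667478084564), 83.0636978149414)
scene far cap 90 [ 0.438 -0.16   0.08 ] [ 0.441 -0.166  0.078] body [ 0.365 -0.353  0.02 ] [ 0.536 -0.016  0.07 ]
   rect ((0.44080448150634766, -0.16572724282741547), (0.0482630580663681, 0.41431522369384766), 21.008813858032227)
side far cap 124 [ 0.444 -0.161  0.081] [ 0.444 -0.166  0.079] body [ 0.415 -0.183  0.02 ] [ 0.471 -0.138  0.07 ]
   rect ((0.44385862350463867, -0.1663728803396225), (0.04730440303683281, 0.050239745527505875), 18.062999725341797)
side yel1 cap 340 [0.432 0.063 0.083] [0.431 0.097 0.08 ] body [0.397 0.03  0.02 ] [0.451 0.147 0.07 ]
   rect ((0.4305192232131958, 0.09735395759344101), (0.14105935394763947, 0.05000040680170059), 82.87940979003906)
side yel2 cap 168 [ 0.346 -0.013  0.082] [ 0.347 -0.019  0.08 ] body [ 0.314 -0.041  0.02 ] [0.37  0.026 0.069]
   rect ((0.34683215618133545, -0.018609851598739624), (0.06105269491672516, 0.0868210569024086), 67.73314666748047)
scene round 453 ((0.6424944996833801, 0.13895219564437866), (0.14372983574867249, 0.20097096264362335), 46.78822708129883)
side round 768 ((0.6248252391815186, 0.15705302357673645), (0.14414583146572113, 0.14313599467277527), 66.41277313232422)
scene rect 373 ((0.6110817193984985, -0.13664215803146362), (0.30679795145988464, 0.16182519495487213), 83.63575744628906)
side rect 485 ((0.615953803062439, -0.12778151035308838), (0.1334569752216339, 0.15209566056728363), 77.79794311523438)
```

Request:
servo_tool(
  series="-1 .38 -.30 0 0 0 0;-1 .38 -.30 0 0 0 0;-1 .38 -.30 0 0 0 0;-1 .38 -.30 0 0 0 0;-1 .38 -.30 0 0 0 0;-1 .38 -.30 0 0 0 0;-1 .38 -.30 0 0 0 0;-1 .38 -.30 0 0 0 0;-1 .38 -.30 0 0 0 0;-1 .38 -.30 0 0 0 0;-1 .38 -.30 0 0 0 0;-1 .38 -.30 0 0 0 0",
)

```text
time_s: 1.1
eef_pos: [0.4353, -0.1749, 0.2562]
eef_rot: [-0.0, 0.993, 0.119, 0.0]
wrist_force: [0.8, -0.5, 0.4]
opening: 0.999
grasp_force: 0.0
```

```bash
python3 - <<'E'
from h import *
o=ctrl.get_obs();print(o["time_s"],o["eef_pos"],o["eef_rot"],o["dq"].round(3))
i,P,m=cloud("wrist"); cv2.imwrite("pics/w1.png",i[...,::-1]); np.savez("w1.npz",i=i,P=P,m=m)
E
```

```text
1.1 [ 0.43528102 -0.17489774  0.25615776] [-4.55303406e-04  9.92883058e-01  1.19092225e-01  2.61521694e-04] [ 0.649  0.194 -0.18  -0.026 -0.016  0.631]
```

View pics/w1.png

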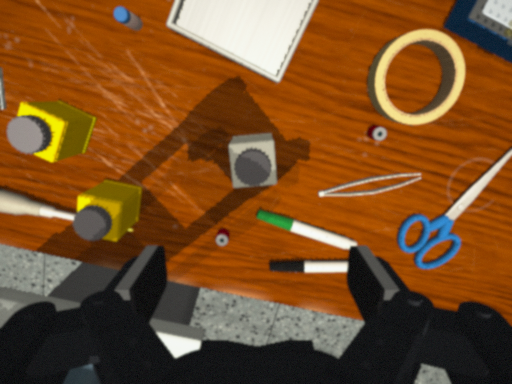

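The wrist view shows the far bottle at (253,160) with clear space on both sides of it. The fingers close across the image.

```bash
cat >> h.py <<'E'
def bottle(P,m,near):
    Q=P[m]; Q=Q[np.hypot(Q[:,0]-near[0],Q[:,1]-near[1])<.05]
    c=Q[Q[:,2]>.076]; t=Q[(Q[:,2]>.02)&(Q[:,2]<.07)]
    cc,r=cv2.minEnclosingCircle(c[:,:2].astype(np.float32)); cc=np.array(cc)
    q=np.r_[t[:,:2],2*cc-t[:,:2]].astype(np.float32)
    print("cap",cc.round(4),"r",round(r,4),"z",np.median(c[:,2]).round(4),"body rect",cv2.minAreaRect(t[:,:2].astype(np.float32)),"sym",cv2.minAreaRect(q))
def goto(p,yaw):
    o=ctrl.get_obs(); T=pose(o); d=T[:3,:3].T@(np.array(p)-T[:3,3])
    Rg=R.from_euler('z',yaw,degrees=True)*R.from_euler('x',180,degrees=True)
    print("t",o["time_s"],"at",T[:3,3].round(4),"shift",d.round(4),"turn",(R.from_matrix(T[:3,:3]).inv()*Rg).as_rotvec(degrees=True).round(2))
E
python3 - <<'E'
from h import *
d=np.load("w1.npz");bottle(d["P"],d["m"],(.442,-.163))
i,P,m=cloud("wrist");bottle(P,m,(.442,-.163))
goto((.442,-.163,.15),17)
E
```

```text
cap [ 0.4422 -0.163 ] r 0.0501 z 0.3112 body rect ((0.44279131293296814, -0.16955050826072693), (0.04642150178551674, 0.0460396371781826), 18.55766487121582) sym ((0.4421793222427368, -0.16295842826366425), (0.049454450607299805, 0.0589299313724041), 18.553760528564453)
cap [ 0.4416 -0.1631] r 0.0501 z 0.3111 body rect ((0.44299066066741943, -0.16951872408390045), (0.04609410837292671, 0.045896124094724655), 18.490524291992188) sym ((0.44161903858184814, -0.16312915086746216), (0.04752841591835022, 0.05881555378437042), 18.61602783203125)
t 1.2 at [ 0.4354 -0.1748  0.256 ] shift [ 0.0092 -0.0098  0.106 ] turn [-0.07 -0.03 -3.14]
```

Request:
servo_tool(
  series="-1 .0085 -.0034 .04 0 0 -4.8;-1 .0085 -.0034 .08 0 0 -4.8;-1 .0085 -.0034 .11 0 0 -4.8;-1 .0085 -.0034 .14 0 0 -4.8;-1 .0085 -.0034 .17 0 0 -4.8;-1 .0085 -.0034 .19 0 0 -4.8;-1 .0085 -.0034 .201 0 0 -4.8;-1 .0085 -.0034 .201 0 0 -4.8;.3 .0085 -.0034 .201 0 0 -4.8;.3 .0085 -.0034 .201 0 0 -4.8;.3 .0085 -.0034 .201 0 0 -4.8;.3 .0085 -.0034 .201 0 0 -4.8",
)

```text
time_s: 2.2
eef_pos: [0.4423, -0.1732, 0.057]
eef_rot: [0.001, 0.987, 0.16, 0.001]
wrist_force: [-1.0, 4.5, 5.4]
opening: 0.526
grasp_force: 62.4
```

Request:
servo_tool(
  series=".3 0 0 0 0 0 0;.3 0 0 -.01 0 0 0;.3 0 0 -.025 0 0 0;.3 0 0 -.04 0 0 0;.3 0 0 -.06 0 0 0;.3 0 0 -.06 0 0 0;.3 0 0 -.06 0 0 0;.3 0 0 -.06 0 0 0",
)

```text
time_s: 2.87
eef_pos: [0.441, -0.1726, 0.1149]
eef_rot: [-0.0, 0.987, 0.16, -0.0]
wrist_force: [-0.3, 0.2, -4.7]
opening: 0.528
grasp_force: 65.0
```

```bash
python3 - <<'E'
from h import *
o=ctrl.get_obs();print(o["wrist_force"],o["torque"],o["grasp_force"])
goto((.616,-.128,.14),18.5)
d=np.load("side.npz");P=d["P"][148:196,165:247].reshape(-1,3);P=P[(P[:,2]>.016)&(P[:,2]<.026)];print(cv2.minAreaRect(P[:,:2].astype(np.float32)),P[:,:2].min(0),P[:,:2].max(0))
E
```

```text
[-0.33437608  0.23835742 -4.6782179 ] [ 0.01371771  0.01835508 -0.01918789] 65.0148743391037
t 2.8667 at [ 0.441  -0.1726  0.1149] shift [ 0.1802  0.0128 -0.0251] turn [-0.01  0.01 -0.13]
((0.615953803062439, -0.12778151035308838), (0.1334569752216339, 0.15209566056728363), 77.79794311523438) [ 0.52969885 -0.20638189] [ 0.70160243 -0.04874945]
```

It lifts at about 4.7 N, so this is the full bottle, and it goes in the rectangular tray.

Request:
servo_tool(
  series=".3 .01 .001 0 0 0 0;.3 .03 .002 0 0 0 0;.3 .06 .004 0 0 0 0;.3 .09 .006 0 0 0 0;.3 .12 .008 0 0 0 0;.3 .145 .01 0 0 0 0;.3 .165 .012 0 0 0 0;.3 .176 .013 .01 0 0 0;.3 .18 .013 .022 0 0 0;.3 .18 .013 .034 0 0 0;.3 .18 .013 .042 0 0 0;.3 .18 .013 .042 0 0 0",
)

```text
time_s: 3.87
eef_pos: [0.6131, -0.1276, 0.0692]
eef_rot: [-0.002, 0.987, 0.159, -0.003]
wrist_force: [-1.2, -0.4, -3.5]
opening: 0.53
grasp_force: 65.0
```

Request:
servo_tool(
  series=".3 0 0 .005 0 0 0;.3 0 0 .009 0 0 0;.3 0 0 .012 0 0 0;.3 0 0 .0145 0 0 0;.3 0 0 .0145 0 0 0;.3 0 0 .0145 0 0 0",
)

```text
time_s: 4.37
eef_pos: [0.6164, -0.1289, 0.061]
eef_rot: [0.0, 0.987, 0.16, 0.0]
wrist_force: [-6.7, 1.5, 8.6]
opening: 0.527
grasp_force: 66.5
```

Request:
servo_tool(
  series=".1 0 0 0 0 0 0;-.3 0 0 0 0 0 0;-1 0 0 0 0 0 0;-1 0 0 0 0 0 0;-1 0 0 0 0 0 0;-1 0 0 -.02 0 0 0;-1 0 0 -.05 0 0 0;-1 0 0 -.09 0 0 0;-1 0 0 -.13 0 0 0;-1 0 0 -.17 0 0 0;-1 0 0 -.19 0 0 0;-1 0 0 -.19 0 0 0",
)

```text
time_s: 5.37
eef_pos: [0.6194, -0.1297, 0.2563]
eef_rot: [0.003, 0.987, 0.16, 0.005]
wrist_force: [0.5, 0.0, 0.3]
opening: 1.003
grasp_force: 0.0
```

```bash
sed -i 's/<.05\]$/<.05]; Q=Q[Q[:,2]<.1]/' h.py; python3 - <<'E'
from h import *
goto((.40,.156,.256),18.5)
i,P,m=cloud("side");Q=P[m]; 
k=m&(P[...,2]>.074)&(P[...,2]<.1)&(np.hypot(P[...,0]-.616,P[...,1]+.128)<.06); print(k.sum(),P[k].min(0),P[k].max(0))
E
```

```text
t 5.3667 at [ 0.6194 -0.1297  0.2563] shift [-0.1181 -0.3403 -0.0035] turn [ 0.45 -0.52 -0.12]
151 [ 0.60103494 -0.14406643  0.07451672] [ 0.6364568  -0.10772286  0.08817253]
```

Request:
servo_tool(
  series="-1 -.005 -.03 0 0 0 -7;-1 -.012 -.06 0 0 0 -14;-1 -.02 -.09 0 0 0 -21;-1 -.026 -.12 0 0 0 -28;-1 -.032 -.15 0 0 0 -35;-1 -.04 -.18 0 0 0 -42;-1 -.046 -.21 0 0 0 -49;-1 -.052 -.24 0 0 0 -56;-1 -.06 -.27 0 0 0 -63;-1 -.066 -.30 0 0 0 -70;-1 -.073 -.328 0 0 0 -77;-1 -.073 -.328 0 0 0 -77",
)

```text
time_s: 6.42
eef_pos: [0.44, 0.163, 0.2467]
eef_rot: [-0.002, 0.67, 0.743, -0.001]
wrist_force: [-0.5, -0.2, -0.9]
opening: 1.002
grasp_force: 0.0
```

```bash
python3 - <<'E'
from h import *
i,P,m=cloud("wrist"); i,P,m=cloud("wrist"); cv2.imwrite("pics/w2.png",i[...,::-1])
Q=P[m]; Q=Q[(Q[:,2]>.02)&(Q[:,2]<.1)&(np.hypot(Q[:,0]-.446,Q[:,1]-.158)<.042)]
for lo,hi in((.02,.07),(.055,.07),(.076,.1)):
    q=Q[(Q[:,2]>lo)&(Q[:,2]<hi)]; print(len(q),cv2.minAreaRect(q[:,:2].astype(np.float32)))
goto((.446,.158,.256),97)
E
```

```text
1180 ((0.44619759917259216, 0.1537908911705017), (0.04518289491534233, 0.046667709946632385), 6.801075458526611)
933 ((0.4461919665336609, 0.15378503501415253), (0.04516392573714256, 0.04667216166853905), 6.859246253967285)
1073 ((0.4465041160583496, 0.15427890419960022), (0.036231983453035355, 0.03544113039970398), 75.19310760498047)
t 6.5167 at [0.4425 0.1604 0.2474] shift [-0.0027  0.0032 -0.0087] turn [-0.13  0.01 -1.57]
```

View pics/w2.png

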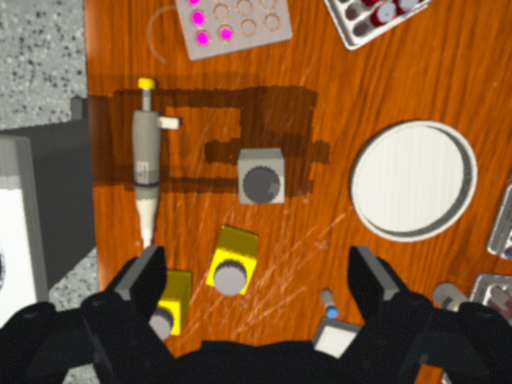

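The near bottle is at (261,175) in the wrist view and clear on both finger sides. I'll settle the arm before working out the descent.

Request:
servo_tool(
  series="-1 0 0 0 0 0 -1.4;-1 0 0 0 0 0 -1.4;-1 0 0 0 0 0 -1.4;-1 0 0 0 0 0 -1.4",
)

```text
time_s: 6.85
eef_pos: [0.4441, 0.159, 0.2485]
eef_rot: [-0.0, 0.665, 0.747, -0.0]
wrist_force: [-0.5, 0.3, -0.0]
opening: 0.999
grasp_force: 0.0
```

```bash
python3 -c "
from h import *
goto((.4463,.154,.055),96.8)"
```

```text
t 6.85 at [0.4441 0.159  0.2485] shift [-0.0052  0.0017  0.1935] turn [-0.02  0.   -0.15]
```

Request:
servo_tool(
  series="-1 -.005 .0017 .03 0 0 0;-1 -.005 .0017 .06 0 0 0;-1 -.005 .0017 .09 0 0 0;-1 -.005 .0017 .12 0 0 0;-1 -.005 .0017 .15 0 0 0;-1 -.005 .0017 .175 0 0 0;-1 -.005 .0017 .188 0 0 0;-1 -.005 .0017 .1935 0 0 0;.3 -.005 .0017 .1935 0 0 0;.3 -.005 .0017 .1935 0 0 0;.3 -.005 .0017 .1935 0 0 0;.3 -.005 .0017 .1935 0 0 0",
)

```text
time_s: 7.85
eef_pos: [0.4474, 0.1551, 0.057]
eef_rot: [0.001, 0.664, 0.748, 0.001]
wrist_force: [0.1, 1.3, 0.1]
opening: 0.532
grasp_force: 61.2
```

Request:
servo_tool(
  series=".3 0 0 0 0 0 0;.3 0 0 -.01 0 0 0;.3 0 0 -.025 0 0 0;.3 0 0 -.04 0 0 0;.3 0 0 -.06 0 0 0;.3 0 0 -.06 0 0 0;.3 0 0 -.06 0 0 0;.3 0 0 -.06 0 0 0",
)

```text
time_s: 8.52
eef_pos: [0.4457, 0.155, 0.1153]
eef_rot: [0.0, 0.664, 0.748, 0.0]
wrist_force: [-0.1, -0.0, -1.8]
opening: 0.531
grasp_force: 61.3
```

```bash
python3 -c "
from h import *
print(ctrl.get_obs()['wrist_force'])
goto((.625,.157,.059),96.8)"
```

```text
[-0.08070538 -0.00587959 -1.7737266 ]
t 8.5167 at [0.4457 0.155  0.1153] shift [-0.0192  0.1783  0.0564] turn [ 0.01 -0.   -0.03]
```

This one pulls about 1.8 N, well under the full bottle, so it is the empty one. It goes in the round tray.

Request:
servo_tool(
  series=".3 -.001 .01 0 0 0 0;.3 -.003 .03 0 0 0 0;.3 -.006 .06 0 0 0 0;.3 -.009 .09 0 0 0 0;.3 -.012 .12 0 0 0 0;.3 -.015 .145 0 0 0 0;.3 -.018 .165 0 0 0 0;.3 -.019 .176 .01 0 0 0;.3 -.019 .178 .022 0 0 0;.3 -.019 .178 .034 0 0 0;.3 -.019 .178 .042 0 0 0;.3 -.019 .178 .042 0 0 0",
)

```text
time_s: 9.52
eef_pos: [0.6217, 0.157, 0.0694]
eef_rot: [-0.002, 0.664, 0.748, -0.002]
wrist_force: [-0.0, -0.0, -1.1]
opening: 0.525
grasp_force: 61.4
```

Request:
servo_tool(
  series=".3 0 0 .005 0 0 0;.3 0 0 .009 0 0 0;.3 0 0 .012 0 0 0;.3 0 0 .0145 0 0 0;.3 0 0 .0145 0 0 0;.3 0 0 .0145 0 0 0",
)

```text
time_s: 10.02
eef_pos: [0.6251, 0.1573, 0.0609]
eef_rot: [0.0, 0.664, 0.748, 0.0]
wrist_force: [-5.5, -0.4, 10.3]
opening: 0.528
grasp_force: 62.7
```

Request:
servo_tool(
  series=".1 0 0 0 0 0 0;-.3 0 0 0 0 0 0;-1 0 0 0 0 0 0;-1 0 0 0 0 0 0;-1 0 0 0 0 0 0;-1 0 0 -.02 0 0 0;-1 0 0 -.05 0 0 0;-1 0 0 -.09 0 0 0;-1 0 0 -.13 0 0 0;-1 0 0 -.17 0 0 0;-1 0 0 -.18 0 0 0;-1 0 0 -.18 0 0 0",
)

```text
time_s: 11.02
eef_pos: [0.6276, 0.1574, 0.2444]
eef_rot: [0.003, 0.664, 0.748, 0.003]
wrist_force: [-0.1, -0.1, 0.4]
opening: 1.003
grasp_force: 0.0
```

```bash
python3 - <<'E'
from h import *
i,P,m=cloud("side");cv2.imwrite("pics/end.png",i[...,::-1])
for x,y in((.616,-.128),(.625,.157)):
    k=m&(P[...,2]>.074)&(P[...,2]<.1)&(np.hypot(P[...,0]-x,P[...,1]-y)<.06); print(k.sum(),P[k].min(0),P[k].max(0))
E
```

```text
133 [ 0.60086188 -0.14349037  0.07439754] [ 0.63089938 -0.10784954  0.08778934]
294 [0.60812972 0.1387376  0.07428144] [0.64234199 0.17544598 0.09042314]
```

View pics/end.png

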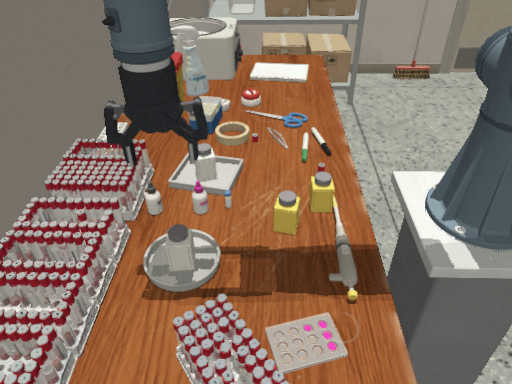

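Both bottles stand upright and centred, one at (205,163) in the rectangular tray and one at (180,250) in the round tray. The gripper is clear of both.

```bash
python3 -c "
from h import *
print(ctrl.hand_in())"
```

```text
the job is handed in; nothing more can be done
None
```

I handed the job in at about 11 s: the full bottle (4.7 N on lifting) stands in the rectangular tray and the empty one (1.8 N, then 1.1 N in transit) in the round tray, both upright and released in the last picture; no verdict was returned.

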